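Blank the toe hole of a voicing wind chest and tug-test the plug

ROBOT

A 6-joint arm with a two-finger parallel gripper is mounted at the origin on the work surface. World frame = base frame: x ahead of the robot, y to its left, z up, the work surface at z = 0. Lengths are in mm, angles in rad, forces in N, time in s.
With the tool pointing down it reaches from about 375 to 900 mm from the base axis. Payload 3.1 kg.
Tool frame: the origin (TCP) lies midway between the tips of the shut fingers; the grasp point (between the pads) lies behind it (ctrl.grip_depth is the z of the grasp point in the tool frame, in mm); z points along the fingers, y is the line along which they close (so a half turn about z gives the same grasp; the last joint's range is limited). The gripper opens to 85 mm and grips with 20 to 120 N. Pads are 22 mm wide; open, the fingers measure 114 mm over their backs; the gripper's body (76 mm by 85 mm) begins 54 mm behind the grasp point. The pads swing forward as they close: fully open they stand 13 mm farther back than shut.
Start: joints at [-1.325, 0.527, 1.433, -0, 1.181, -0.178], TCP at [257.036, -569.674, 206.21] pointing down, gripper open.
Joint ranges: [-3.08, 3.08], [-0.75, 2.2], [0.22, 2.44], [-1.43, 4.57], [0, 2.65], [-2.85, 2.85]. Speed limits (rad/s): [2.79, 2.79, 3.14, 3.14, 3.14, 3.14].

INTERFACE

Orientations are given as a rotation vector (axis times angle).
In Python, from station import ctrl gives the robot as it stands.
- The arm moves only by the tool step_arm, never from a script. Its argument "motion" is a list of rows, each a list of 7 numbers: the opening in per cent of the stroke, from 0 (shut) to 100 (fully open), then the shift along the tool's x, y, z in mm, then the turn, a rotation vector about the tool's x, y, z in rad. In form: [[gripper, tx, ty, tz, ax, ay, az], ...]. A call has 1 to 12 rows; each row is the pose to reach, as a shift and turn from the pose commanded when the call began, along the tool's axes at that moment; what a row does not reach only later rows make up. A row lasts 1/8 s, in which the tool goes at most 62.5 mm and 10.7 degrees, less where a joint would pass 70% of its speed; a pose out of reach is approached as far as the arm can. A call with a gripper value outside its range is refused whole. The fingers move at their own pace and stop on an object; "force" is the grip in N (left out, the last holds). Time passes only in rows, so rows that repeat a pose let the fingers close. It gives the time, the measured TCP pose, the force, the opening and the grip force at its end, in the units of the state.
- ctrl.observe(): the state, without advancing time (a new reading comes with each control period).
- ctrl.camera(name): name is "scene" or "top" or "wrist"; returns a dict with "color" (420x560x3 uint8, red, green, blue), "z_map" (420x560 float32, mm along the optical axis (not along the pixel's ray), 0 where there is no reading), "mtx" (3x3 intrinsics, pixels), "pose" (4x4, takes a point from camera to world coordinates). Camera axes: x right, y up, looking along -z (the intrinsics and any distortion apply to the point x, -y, -z); pixel columns grow to the right and rows downward; lengths in mm; the calibration is good to about 2 mm. A picture is of the moment at which its call begins.
- ctrl.close_job(): hands the job in; it is judged then, once.
Trained networks look in a picture, given as the dict that the camera call returned (one of the last four; its "shot" number tells which), for a name from the list of things; names that differ only in an ending like _2 or _b are one class to them, and where a whole thing is asked for, a point or a joint stands for the part that bears it (a point fixed in the world has none). Each returns a list of dicts, best first, with "conf" (0 to 1); they miss things now and then, are a little off and sometimes report something else, mostly with a low value. They report only what shows in the picture. A call takes as long as a camera call.
- ctrl.regions_of(picture, thing): "pixels" (420x560 bool, what is visible of it) and "box" ([centre column, centre row, width, height] in pixels, round what is visible of it).
The state is a dict: "time_s": time; "joints": joint angles; "qd": joint speeds; "tau": joint torques, N m; "eef_pos": TCP position; "tool_rot": TCP orientation; "contact_force": force on the tool from outside, world axes, zero at the start; "torque": the same for the moment, N m; "width": opening from 0.0 (shut) to 1.0 (fully open); "finger_force": force on a finger pad.
Only numpy, scipy, OpenCV 4.12 (cv2) and the standard library are available. Lean on these libraries where they do the work, as an engineer would, in place of code of your own. Each camera call takes 0.05 s, during which the arm holds its last target. There are 200 camera calls.

TASK

Take the snap-in plug (the tallest one in the rack, with the wide cone-shaped collar) and press it straight down into the open toe hole between the two spring catches on the wind chest until it clicks fully home. Then pull the plug straight up against the catches with about 10 N for a good second to prove that they hold it, never loading them with more than 20 N, let it settle back fully home and release it. Leave the other stoppers in the rack and the brass cone on the chest where they are.

Things in the scene. Friction and masses are not known exactly. Their poses are not given: they have to be found in the camera images.
- plug_grip (a point): the point to grip on the loose snap-in plug: on its axis, 91 mm above the foot of its stem and 20 mm below its top, on its plain round grip (24 mm in diameter, from 43 to 111 mm above the foot). z points up along the axis. At the start the plug hangs upright in one of the rack's three holes
- plug_shoulder (a point): point on the plug's axis at the collar's flat underside (26 mm above the foot, 65 mm below plug_grip); it rests on the rack, or on the chest's top when the plug is fully home
- plug: the snap-in plug, turned aluminium, 111 mm tall, 90 to 150 g, round about its z axis; origin at the foot. Stem 17 mm in diameter, 26 mm long, its lowest 8 mm tapering to 9 mm; above it a cone-shaped collar, 30 mm in diameter at 26 mm height widening to 44 mm at 40 mm, straight to 43 mm, where a flat ledge faces up; then the grip
- toe_hole (a point): centre of the mouth of the open toe hole, 19 mm in diameter, through a 20 mm board, at the flat top of the chest 90 mm above the table; z up. Spring catches stand on its +y and -y sides. Pressed in, the plug's cone spreads the catches (8 to 16 N in all) and they snap back over its ledge; its shoulder then rests on the board
- chest: fixed wooden wind chest, 220 mm (x) by 340 mm (y) by 90 mm high, origin at the centre of its underside, z up, turned about z. Two metal organ pipes stand on it at its +y end, up to 240 mm tall, 185 mm or more from the toe hole
- catch: the two spring catches, origin at the toe hole's mouth. Steel noses 16 mm wide reach to 18 mm from the axis; their guides reach out to 60 mm and 41 mm up. With the plug home the noses are 1.5 to 9.5 mm above its ledge (differs each time): it lifts by this play before the pull is felt; then they give 0.1 mm per newton and do not let go
- rack: fixed wooden rack block, 250 mm (x) by 90 mm (y) by 40 mm high, origin at the centre of its underside; three holes 20 mm in diameter in a row along its x, at -80, 0 and +80 mm; each holds one plug or stopper, in any order
- stopper_a: another loose aluminium stopper in the rack, 62 mm tall with a flat 30 mm collar and a mushroom knob 28 mm wide; origin at the foot of its stem. Leave it
- stopper_b: another loose aluminium stopper in the rack, 82 mm tall, straight and slim with a 24 mm collar and an 18 mm round grip; origin at the foot of its stem. Leave it
- tuning_cone: loose brass tuning cone, 44 mm wide and 75 mm tall, standing on the chest about 130 mm from the toe hole; origin at the centre of its underside. Leave it

How it is judged (in metres and radians):
On the way, in this order (a step that is already met when the one before it is completed fails the run):
1. the plug is pressed fully home in the toe hole, under the catches (z of plug_shoulder in the frame of toe_hole below 0.0015 m and horizontal distance between plug_shoulder and toe_hole below 0.003 m), for 0.1 s.
2. the plug is pulled straight up against the catches with 7 to 14 N for 0.7 s, and they hold it (contact force between plug and catch between 7 and 14 N and z of plug_shoulder in the frame of toe_hole between 0.001 and 0.014 m), for 0.7 s.
At the end, for the whole second after the job is handed in: the plug stands upright (within 0.08 rad) and at rest in the toe hole, its shoulder within 1.5 mm of the chest's top and 3 mm of the hole's axis, under both catches, released (all of step 1 and angle between plug's own z axis and vertical below 0.08 rad and linear speed of plug below 0.02 m/s); the robot touches nothing.
It fails at once if the catches are loaded with more than 20 N (contact force between plug and catch above 20 N).
It fails at once if a stopper in the rack or the tuning cone is moved by more than 20 mm (distance of any of stopper_a, stopper_b, tuning_cone from where it was at the start of the episode above 0.02 m).
It also fails if it takes over 72 s, if anything falls off the work surface, if the arm or the gripper's body presses on something with over 40 N, if the wrist force passes 120 N, or if a joint passes its speed limit or range.

## Working session

There is one attempt and no reset: what is moved stays moved. The work goes in short steps, Python scripts to look and compute and a tool call to move; the robot and the scene stay as the last step left them, time stands still between calls to the robot, and variables do not carry over. Pictures are saved under pics/ and viewed, at most 10 in all, crops included, and the job is handed in when it is done.

Besides the shell and the picture viewer there is one more tool, called as name([rows], argument=value, ...), one row to a line, values as JSON. step_arm: Moves the arm, as the interface text tells. Its arguments: {"type":"object","properties":{"motion":{"type":"array"},"force":{"type":"number"}},"required":["motion"]}

```bash
mkdir -p pics; ls; cat > h.py <<'E'
import numpy as np, cv2
from station import ctrl
def cloud(p):
    z=p["z_map"].astype(float); K=p["mtx"]; v,u=np.mgrid[:z.shape[0],:z.shape[1]]
    X=np.stack([(u-K[0,2])/K[0,0]*z,-(v-K[1,2])/K[1,1]*z,-z],-1)
    T=p["pose"]; W=X@T[:3,:3].T+T[:3,3]; W[z==0]=np.nan
    return W
E
python3 - <<'E'
from h import *
s=ctrl.observe(); print({k:np.round(v,3) for k,v in s.items()}, ctrl.grip_depth)
for n in ("scene","top"):
    p=ctrl.camera(n); cv2.imwrite(f"pics/{n}0.png",p["color"][:,:,::-1]); W=cloud(p); np.save(f"{n}.npy",W)
    print(n,[k for k in p],np.round(p["pose"],2).tolist(),p["mtx"].tolist())
    for t in ("plug","toe_hole","catch","rack","chest","stopper_a","tuning_cone"):
        try:
            for r in ctrl.regions_of(p,t)[:3]:
                w=W[r["pixels"]]; w=w[~np.isnan(w[:,0])]
                print(t,round(r["conf"],2),np.round(r["box"]),len(w),np.round(np.percentile(w,[2,50,98],axis=0)).tolist())
        except Exception as e: print(t,e)
E
```

```text
pics
{'time_s': np.float64(0.0), 'joints': array([-1.326,  0.528,  1.434,  0.   ,  1.181, -0.178]), 'qd': array([ 0.001,  0.   , -0.001, -0.001,  0.   ,  0.001]), 'tau': array([-0.0000e+00, -4.4236e+01, -1.7802e+01, -0.0000e+00,  9.0000e-03,
       -0.0000e+00]), 'eef_pos': array([ 256.84 , -568.935,  205.233]), 'tool_rot': array([-3.069, -0.66 ,  0.   ]), 'contact_force': array([-0.234,  0.375,  0.179]), 'torque': array([-0.008,  0.029, -0.052]), 'finger_force': np.float64(0.0), 'width': np.float64(1.0)} -18.700000000000003
scene ['color', 'z_map', 'mtx', 'pose', 'shot'] [[-0.36, -0.64, 0.68, 1239.98], [0.93, -0.23, 0.27, 283.15], [-0.02, 0.73, 0.68, 799.6], [0.0, 0.0, 0.0, 1.0]] [[517.0581398985323, 0.0, 261.873555002611], [0.0, 517.0581398985323, 215.29206087036377], [0.0, 0.0, 1.0]]
plug 0.89 [180. 206.  24.  36.] 534 [[536.0, -214.0, 37.0], [569.0, -176.0, 75.0], [580.0, -162.0, 124.0]]
toe_hole 0.73 [369. 300. 234. 184.] 25677 [[528.0, 64.0, 7.0], [692.0, 244.0, 87.0], [753.0, 388.0, 309.0]]
toe_hole 0.35 [153. 238.  15.  23.] 286 [[624.0, -217.0, 38.0], [642.0, -199.0, 55.0], 
[... 988 characters left out ...]
0], [553.0, -175.0, 60.0], [577.0, -160.0, 127.0]]
toe_hole 0.94 [174. 160. 203. 119.] 17120 [[516.0, 61.0, 50.0], [621.0, 234.0, 89.0], [733.0, 388.0, 301.0]]
catch 0.83 [213. 173.  60.  21.] 424 [[590.0, 119.0, 90.0], [603.0, 201.0, 119.0], [616.0, 237.0, 125.0]]
rack 0.85 [376. 200.  68. 114.] 4059 [[439.0, -242.0, 13.0], [550.0, -176.0, 39.0], [676.0, -115.0, 43.0]]
chest 0.88 [175. 159. 200. 120.] 16880 [[517.0, 62.0, 60.0], [621.0, 233.0, 89.0], [732.0, 387.0, 298.0]]
stopper_a 0.7 [386. 165.  15.  18.] 187 [[620.0, -214.0, 39.0], [631.0, -199.0, 74.0], [645.0, -187.0, 78.0]]
tuning_cone 0.81 [156. 145.  21.  20.] 335 [[645.0, 287.0, 88.0], [659.0, 299.0, 111.0], [683.0, 322.0, 163.0]]
```

```bash
python3 - <<'E'
from h import *
a=cv2.imread("pics/top0.png"); s=cv2.imread("pics/scene0.png")
c1=cv2.resize(a[100:270,60:440],None,fx=2,fy=2,interpolation=cv2.INTER_CUBIC)
c2=cv2.resize(s[160:330,110:490],None,fx=2,fy=2,interpolation=cv2.INTER_CUBIC)
cv2.imwrite("pics/a.png",c1);cv2.imwrite("pics/b.png",c2)
for n in("top","scene"):
    W=np.load(n+".npy"); x,y,z=W[...,0],W[...,1],W[...,2]
    m=(abs(x-560)<35)&(abs(y+176)<35)&(z>48)
    for lo,hi in((48,66),(60,85),(66,90),(85,110),(110,122),(122,135)):
        q=W[m&(z>lo)&(z<hi)]; 
        if len(q): print(n,lo,hi,len(q),np.round(q.mean(0),1),np.round(q.min(0)),np.round(q.max(0)))
    m=(x>570)&(x<650)&(y>100)&(y<250)&(z>97)&(z<150)
    q=W[m]; print("catch",len(q)); 
    for y0 in range(110,250,8):
        k=q[(q[:,1]>=y0)&(q[:,1]<y0+8)]
        if len(k): print(y0,len(k),np.round(np.median(k,0),1),np.round(k[:,2].max()))
E
```

```text
top 48 66 170 [ 553.2 -174.9   56.1] [ 535. -200.   49.] [ 578. -158.   63.]
top 60 85 30 [ 553.4 -171.5   71.3] [ 545. -184.   60.] [ 568. -162.   84.]
top 66 90 27 [ 551.7 -172.6   78.4] [ 545. -184.   66.] [ 565. -168.   89.]
top 85 110 25 [ 550.9 -172.5   97.6] [ 545. -186.   86.] [ 562. -168.  108.]
top 110 122 34 [ 553.5 -177.6  119.1] [ 545. -192.  111.] [ 565. -168.  122.]
top 122 135 81 [ 557.1 -179.3  124.2] [ 546. -191.  122.] [ 567. -168.  128.]
catch 416
110 1 [594.1 118.  122.8] 123.0
118 52 [602.9 121.6 121.6] 126.0
126 56 [603.7 129.8 121.7] 125.0
134 28 [603.3 138.5 116.8] 121.0
142 29 [602.9 146.2 117.6] 123.0
150 29 [604.8 154.6 117.7] 121.0
158 8 [604.2 159.  116. ] 119.0
190 8 [604.  197.3 115.6] 118.0
198 30 [604.7 202.9 117.1] 122.0
206 27 [604.5 209.5 119.1] 122.0
214 32 [606.4 218.2 116.4] 123.0
222 64 [603.1 225.5 121.2] 125.0
230 49 [604.9 233.8 121.9] 127.0
238 3 [599.2 238.4 120.5] 121.0
scene 48 66 194 [ 567.  -177.3   55.5] [ 537. -203.   48.] [ 583. -160.   65.]
scene 60 85 99 [ 567.7 -176.5   73.1] [ 553. -190.   61.] [ 574. -169.   85.]
scene 66 90 97 [ 567.7 -176.5   78.1] [ 553. -190.   66.] [ 575. -169.   90.]
scene 85 110 105 [ 568.2 -176.6   97.9] [ 555. -191.   85.] [ 575. -169.  110.]
scene 110 122 81 [ 565.  -178.7  117.5] [ 550. -193.  110.] [ 574. -169.  122.]
scene 122 135 38 [ 562.9 -179.5  123.2] [ 551. -188.  122.] [ 573. -169.  125.]
catch 593
110 13 [615.6 117.2 119. ] 122.0
118 74 [616.3 122.1 118.7] 125.0
126 84 [614.9 129.7 118.6] 123.0
134 37 [609.  138.  114.9] 117.0
142 38 [611.9 146.7 116.2] 120.0
150 39 [609.4 153.5 115.1] 118.0
158 8 [609.7 158.2 113.8] 117.0
190 17 [609.6 196.5 115. ] 117.0
198 40 [612.1 202.2 115.4] 118.0
206 41 [611.8 209.7 115.2] 121.0
214 44 [612.1 218.3 114.5] 123.0
222 83 [617.9 226.1 118.9] 124.0
230 75 [615.7 233.2 119. ] 124.0
```

View pics/a.png

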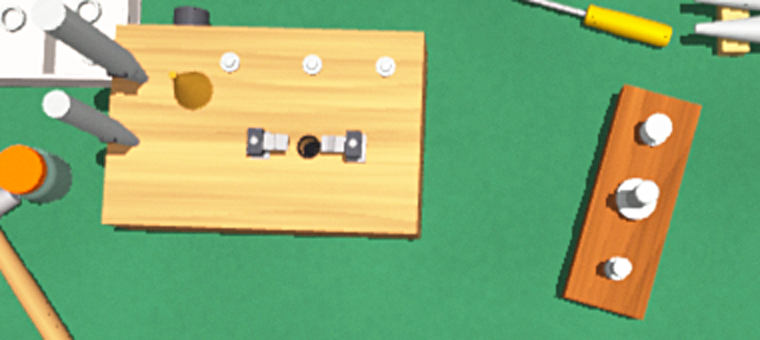

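View pics/b.png

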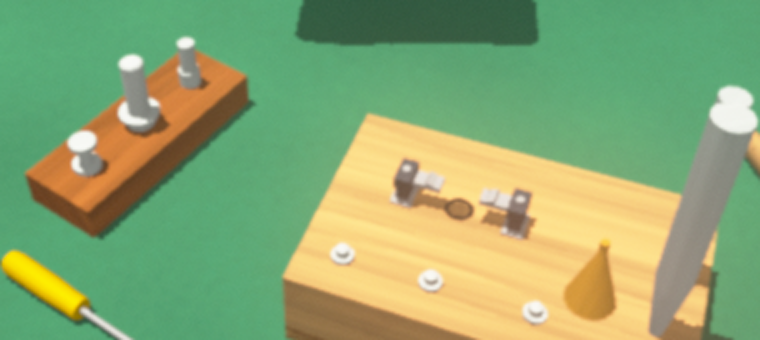

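The plug is in the rack's middle hole (crop a: 637,195), with the slim stopper and the mushroom stopper on either side of it. The toe hole is at (308,146), midway between the catches. I'll move above the plug and look with the wrist camera.

step_arm([
  [60, 55, -29, -20, 0, 0, -0.1],
  [60, 110, -58, -50, 0, 0, -0.2],
  [60, 165, -87, -54, 0, 0, -0.3],
  [60, 220, -116, -54, 0, 0, -0.4],
  [60, 275, -145, -54, 0, 0, -0.55],
  [60, 330, -174, -54, 0, 0, -0.7],
  [60, 385, -203, -54, 0, 0, -0.87],
  [60, 435, -232, -54, 0, 0, -0.87],
  [60, 435, -232, -54, 0, 0, -0.87],
  [60, 435, -232, -54, 0, 0, -0.87],
  [60, 435, -232, -54, 0, 0, -0.87],
], force=60)

```text
time_s: 2.17
eef_pos: [557.4, -180.7, 260.2]
tool_rot: [2.509, 1.891, -0.001]
contact_force: [0.9, -0.2, 0.4]
width: 0.6
finger_force: 0.0
```

```bash
cat >> h.py <<'E'
from scipy.spatial.transform import Rotation as Ro
def st():
    s=ctrl.observe(); R=Ro.from_rotvec(s["tool_rot"]).as_matrix()
    print("t",round(float(s["time_s"]),2),"p",np.round(s["eef_pos"],1),"F",np.round(s["contact_force"],2),"w",round(float(s["width"]),3),"ff",round(float(s["finger_force"]),1))
    return s,R
def fitc(P):  # algebraic circle
    A=np.c_[2*P[:,:2],np.ones(len(P))]; c=np.linalg.lstsq(A,(P[:,:2]**2).sum(1),rcond=None)[0]
    return c[:2],np.sqrt(c[2]+c[:2]@c[:2])
E
python3 - <<'E'
from h import *
s,R=st(); print(np.round(R,3).tolist())
p=ctrl.camera("wrist"); cv2.imwrite("pics/w1.png",p["color"][:,:,::-1]); W=cloud(p); np.save("w1.npy",W)
print(np.round(p["pose"],2).tolist())
for r in ctrl.regions_of(p,"plug")[:2]:
    w=W[r["pixels"]]; w=w[~np.isnan(w[:,0])]; print(r["conf"],r["box"],np.round(np.percentile(w,[2,50,98],axis=0),1).tolist())
    for lo,hi in((45,70),(70,118),(120,130)):
        q=w[(w[:,2]>lo)&(w[:,2]<hi)]
        if len(q)>5: print(lo,len(q),fitc(q),np.round([q.min(0),q.max(0)]).tolist())
E
```

```text
t 2.17 p [ 557.4 -180.7  260.2] F [ 0.94 -0.21  0.4 ] w 0.6 ff 0.0
[[0.275, 0.961, -0.0], [0.961, -0.275, -0.0], [-0.0, -0.0, -1.0]]
[[0.96, 0.26, 0.07, 574.63], [-0.27, 0.93, 0.25, -116.4], [-0.0, -0.26, 0.96, 428.16], [0.0, 0.0, 0.0, 1.0]]
0.84 [275.3, 175.1, 42.4, 47.8] [[538.6, -192.6, 55.6], [559.2, -174.0, 81.0], [577.0, -159.8, 126.2]]
45 696 (array([ 557.67497554, -179.66958588]), np.float64(17.59504678909964)) [[536.0, -198.0, 53.0], [579.0, -158.0, 70.0]]
70 183 (array([ 557.6841322 , -179.57889391]), np.float64(11.844918230387702)) [[548.0, -182.0, 71.0], [569.0, -168.0, 118.0]]
120 581 (array([ 557.8098416 , -179.18556589]), np.float64(8.425966316918178)) [[546.0, -191.0, 120.0], [569.0, -168.0, 127.0]]
```

View pics/w1.png

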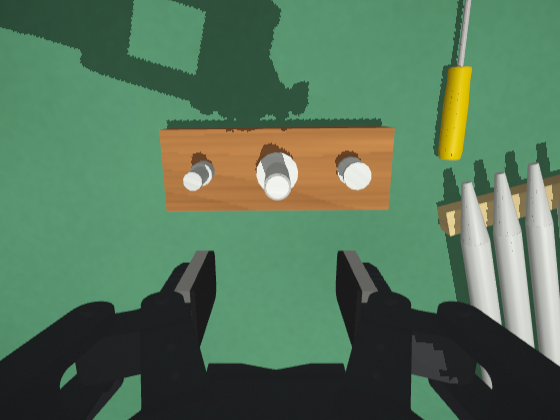

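The wrist view shows the plug centred at (277,178), in line with the gap between the pads. Its fitted axis is at (557.7, -179.5). Next I descend and grip.

step_arm([
  [60, 0.6, 0, 50, 0, 0, 0],
  [60, 0.6, 0, 100, 0, 0, 0],
  [60, 0.6, 0, 140, 0, 0, 0],
  [60, 0.6, 0, 165, 0, 0, 0],
  [60, 0.6, 0, 175, 0, 0, 0],
  [60, 0.6, 0, 175, 0, 0, 0],
  [20, 0.6, 0, 175, 0, 0, 0],
  [20, 0.6, 0, 175, 0, 0, 0],
  [20, 0.6, 0, 175, 0, 0, 0],
  [20, 0.6, 0, 175, 0, 0, 0],
  [20, 0.6, 0, 175, 0, 0, 0],
  [20, 0.6, 0, 175, 0, 0, 0],
], force=60)

```text
time_s: 3.78
eef_pos: [559.4, -179.4, 86.9]
tool_rot: [2.504, 1.892, 0.002]
contact_force: [-0.3, 1.1, 6.8]
width: 0.252
finger_force: 58.8
```

step_arm([
  [20, 0, 0, -20, 0, 0, 0],
  [20, 0, 0, -60, 0, 0, 0],
  [20, 0, 0, -110, 0, 0, 0],
  [20, 0, 0, -140, 0, 0, 0],
  [20, 0, 0, -140, 0, 0, 0],
  [20, 0, 0, -140, 0, 0, 0],
])

```text
time_s: 4.53
eef_pos: [557.3, -178.1, 224.0]
tool_rot: [-2.505, -1.892, 0.002]
contact_force: [-0.2, -0.3, -0.5]
width: 0.248
finger_force: 59.1
```

```bash
python3 - <<'E'
from h import *
s,R=st(); print(np.round(R,3).tolist())
p=ctrl.camera("wrist"); cv2.imwrite("pics/w2.png",p["color"][:,:,::-1])
W=cloud(p); 
for r in ctrl.regions_of(p,"plug")[:2]:
    w=W[r["pixels"]]; w=w[~np.isnan(w[:,0])]
    if len(w): print(r["conf"],r["box"],np.round(np.percentile(w,[2,50,98],axis=0),1).tolist())
for i in range(5): st(); ctrl.camera("top")
E
```

```text
t 4.53 p [ 557.3 -178.1  224. ] F [-0.2  -0.29 -0.51] w 0.248 ff 59.1
[[0.273, 0.962, -0.002], [0.962, -0.273, 0.001], [0.001, -0.002, -1.0]]
0.85 [274.5, 249.9, 75.6, 116.0] [[537.2, -189.2, 193.2], [557.8, -171.2, 239.9], [574.6, -159.0, 263.2]]
0.67 [363.6, 181.3, 40.6, 37.5] [[621.1, -212.9, 42.9], [632.9, -197.9, 75.8], [646.9, -187.2, 77.6]]
t 4.62 p [ 557.1 -178.1  223.3] F [-0.76 -0.05 -1.25] w 0.243 ff 59.1
t 4.67 p [ 557.2 -178.1  223.3] F [-0.71 -0.1  -0.98] w 0.251 ff 59.1
t 4.72 p [ 557.4 -178.3  223.5] F [ 0.26 -0.86 -1.27] w 0.248 ff 59.1
t 4.78 p [ 557.6 -178.4  223.8] F [-0.89 -0.55 -0.04] w 0.241 ff 59.1
t 4.83 p [ 557.8 -178.5  224. ] F [-0.73 -0.49 -1.1 ] w 0.252 ff 59.1
```

View pics/w2.png

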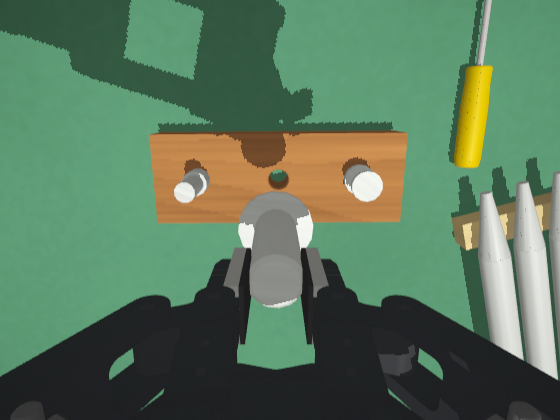

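Plug is held upright: its grip sits between the pads at (275,250) and the rack's middle hole at (278,180) is empty. I'll carry it to just short of the toe hole and measure the hole from there.

step_arm([
  [20, 30, -4, -10, 0, 0, -0.03],
  [20, 80, -9, -20, 0, 0, -0.08],
  [20, 130, -15, -20, 0, 0, -0.13],
  [20, 180, -21, -20, 0, 0, -0.18],
  [20, 230, -27, -20, 0, 0, -0.23],
  [20, 270, -32, -20, 0, 0, -0.277],
  [20, 298, -35, -20, 0, 0, -0.277],
  [20, 298, -35, -20, 0, 0, -0.277],
  [20, 298, -35, -20, 0, 0, -0.277],
  [20, 298, -35, -20, 0, 0, -0.277],
])

```text
time_s: 6.12
eef_pos: [606.0, 116.3, 245.1]
tool_rot: [-2.223, -2.22, 0.001]
contact_force: [-0.3, 0.5, -1.4]
width: 0.247
finger_force: 59.1
```

```bash
python3 - <<'E'
from h import *
ps=[]
for i in range(6):
    s,R=st(); ps.append(s["eef_pos"])
    p=ctrl.camera("wrist")
print(np.mean(ps,0),np.round(R,3).tolist())
cv2.imwrite("pics/w3.png",p["color"][:,:,::-1]); W=cloud(p); np.save("w3.npy",W); np.savez("w3.npz",mtx=p["mtx"],pose=p["pose"],color=p["color"])
for t in("plug","catch","toe_hole"):
  for r in ctrl.regions_of(p,t)[:3]:
    w=W[r["pixels"]]; w=w[~np.isnan(w[:,0])]
    if len(w): print(t,r["conf"],r["box"],np.round(np.percentile(w,[2,50,98],axis=0),1).tolist())
E
```

```text
t 6.12 p [606.  116.3 245.1] F [-0.28  0.48 -1.43] w 0.247 ff 59.1
t 6.17 p [606.1 116.3 245.2] F [-0.83 -0.01 -0.92] w 0.247 ff 59.1
t 6.22 p [606.2 116.4 245.2] F [-0.52 -0.03 -0.14] w 0.247 ff 59.1
t 6.28 p [606.2 116.5 245.3] F [-0.1   0.59 -0.65] w 0.254 ff 59.1
t 6.33 p [606.2 116.7 245.3] F [-0.08  0.44 -1.43] w 0.244 ff 59.1
t 6.38 p [606.2 116.8 245.3] F [-0.48  0.26 -1.32] w 0.246 ff 59.1
[606.14631084 116.50717097 245.22377903] [[0.001, 1.0, 0.0], [1.0, -0.001, -0.0], [-0.0, 0.0, -1.0]]
plug 0.75 [274.1, 248.3, 68.9, 117.1] [[586.3, 107.1, 214.6], [604.8, 124.1, 261.5], [623.4, 135.8, 284.4]]
catch 0.59 [279.8, 109.6, 35.4, 155.4] [[592.7, 120.5, 92.0], [605.4, 203.4, 121.1], [619.2, 237.0, 125.0]]
toe_hole 0.88 [302.9, 124.1, 265.5, 248.1] [[519.5, 65.3, 88.5], [630.7, 182.2, 90.3], [731.6, 265.2, 122.2]]
```

View pics/w3.png

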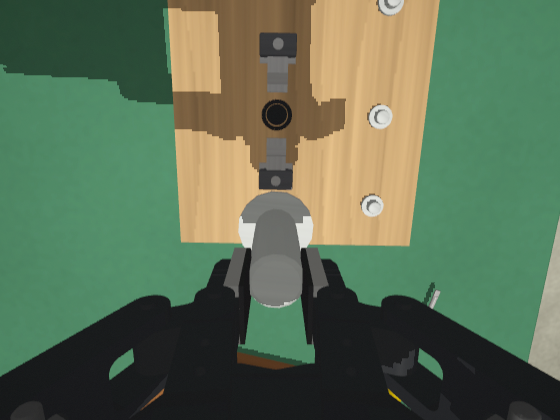

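The toe hole shows as a dark ring at (277,115), with the catches above and below it. I'll fit the ring and locate the plug's axis in the same frame, so calibration error cancels.

```bash
python3 - <<'E'
from h import *
d=np.load("w3.npz"); W=np.load("w3.npy"); K,T,c=d["mtx"],d["pose"],d["color"]
g=cv2.cvtColor(c,cv2.COLOR_RGB2GRAY)
def proj(u,v,z):
    r=T[:3,:3]@np.array([(u-K[0,2])/K[0,0],-(v-K[1,2])/K[1,1],-1]); return T[:3,3]+r*(z-T[2,3])/r[2]
s=g[95:136,257:298]; print(s[20].tolist())
for th in(30,40,50):
    m=(s<th).astype(np.uint8); n,l,stt,ce=cv2.connectedComponentsWithStats(m)
    cs,_=cv2.findContours(m,cv2.RETR_EXTERNAL,cv2.CHAIN_APPROX_NONE)
    k=max(cs,key=cv2.contourArea); e=cv2.fitEllipse(k); u,v=e[0][0]+257,e[0][1]+95
    print(th,e,u,v,np.round(proj(u,v,90),1), np.round(proj(*[u+ .5*max(e[1]),v],90)-proj(u-.5*max(e[1]),v,90),1))
x,y,z=W[...,0],W[...,1],W[...,2]
m=(abs(x-605)<26)&(abs(y-118)<28)
for lo,hi in((190,206),(208,212.5),(212,218),(218,240),(225,250),(282,286)):
    q=W[m&(z>lo)&(z<hi)]
    if len(q)>9: print(lo,hi,len(q),fitc(q),np.round([q.min(0),q.max(0)],1).tolist())
q=W[(abs(x-605)<40)&(abs(y-175)<14)&(z<95)]; print(np.median(q[:,2]))
E
```

```text
[112, 110, 107, 107, 89, 24, 24, 23, 44, 67, 25, 25, 25, 25, 24, 25, 25, 23, 24, 24, 24, 24, 22, 24, 25, 24, 24, 25, 24, 36, 85, 25, 24, 23, 24, 91, 90, 91, 92, 94, 98]
30 ((19.45539665222168, 19.51291275024414), (28.195964813232422, 28.518611907958984), 20.964771270751953) 276.4553966522217 114.51291275024414 [605.8 178.3  90. ] [25. -0.  0.]
40 ((19.339990615844727, 19.558414459228516), (28.723011016845703, 29.050352096557617), 26.875537872314453) 276.3399906158447 114.55841445922852 [605.7 178.3  90. ] [25.4 -0.   0. ]
50 ((19.390514373779297, 19.42112159729004), (29.278852462768555, 29.382511138916016), 132.3872528076172) 276.3905143737793 114.42112159729004 [605.7 178.4  90. ] [25.7 -0.   0. ]
212 218 2093 (array([604.85855545, 117.02294712]), np.float64(17.4702456299692)) [[583.0, 103.2, 212.1], [626.4, 138.4, 218.0]]
218 240 474 (array([604.91361769, 116.47174041]), np.float64(11.800407531522486)) [[593.4, 117.5, 218.1], [616.9, 128.8, 240.0]]
225 250 608 (array([604.92889786, 116.44918235]), np.float64(11.81206989302586)) [[593.5, 117.5, 225.0], [616.9, 128.8, 249.9]]
282 286 2553 (array([605.01925648, 120.66332882]), np.float64(10.261600389314626)) [[581.0, 105.1, 282.0], [629.1, 128.8, 285.9]]
90.10247361691751
```

step_arm([
  [20, 30, 0.8, 0, 0, 0, 0],
  [20, 55, 0.8, 0, 0, 0, 0],
  [20, 61.9, 0.8, 0, 0, 0, 0],
  [20, 61.9, 0.8, 0, 0, 0, 0],
  [20, 61.9, 0.8, 20, 0, 0, 0],
  [20, 61.9, 0.8, 40, 0, 0, 0],
  [20, 61.9, 0.8, 60, 0, 0, 0],
  [20, 61.9, 0.8, 60, 0, 0, 0],
  [20, 61.9, 0.8, 60, 0, 0, 0],
  [20, 61.9, 0.8, 60, 0, 0, 0],
], force=100)

```text
time_s: 7.82
eef_pos: [607.8, 179.2, 186.5]
tool_rot: [2.221, 2.22, 0.003]
contact_force: [-0.1, 0.6, -0.7]
width: 0.229
finger_force: 98.1
```

```bash
python3 - <<'E'
from h import *
p=ctrl.camera("scene"); c=p["color"][:,:,::-1]; cv2.imwrite("pics/s4.png",cv2.resize(c[190:310,280:440],None,fx=4,fy=4,interpolation=cv2.INTER_CUBIC))
ps=[];fs=[]
for i in range(6):
    s=ctrl.observe(); ps.append(s["eef_pos"]); fs.append(s["contact_force"]); p=ctrl.camera("wrist")
print(np.mean(ps,0),np.mean(fs,0)); W=cloud(p); x,y,z=W[...,0],W[...,1],W[...,2]
m=(abs(x-605)<14)&(abs(y-178)<16)
q=W[m&(z>165)&(z<190)]; print(len(q),fitc(q)); q=W[(abs(x-605)<26)&(abs(y-178)<26)&(z>150)&(z<160)]; print(np.median(q[:,2]),len(q))
E
```

```text
[607.31415503 179.38515754 185.94144291] [-0.3868503  -0.01136479 -0.77646782]
612 (array([605.77845106, 179.06610704]), np.float64(11.803994761287075))
155.6121297314432 2130
```

View pics/s4.png

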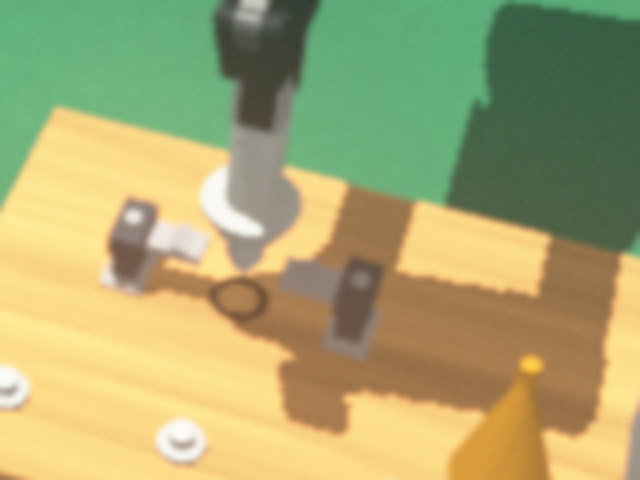

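The foot of the plug, at (245,268) in the crop, hangs just above the ring at (240,298). I'll start the insertion.

step_arm([
  [20, -0.4, 0, 8, 0, 0, 0],
  [20, -0.4, 0, 16, 0, 0, 0],
  [20, -0.4, 0, 20, 0, 0, 0],
  [20, -0.4, 0, 23, 0, 0, 0],
  [20, -0.4, 0, 26, 0, 0, 0],
  [20, -0.4, 0, 28, 0, 0, 0],
  [20, -0.4, 0, 28, 0, 0, 0],
])

```text
time_s: 9.05
eef_pos: [607.1, 179.0, 157.6]
tool_rot: [2.221, 2.221, 0.001]
contact_force: [0.1, 0.9, 0.9]
width: 0.226
finger_force: 98.4
```

step_arm([
  [20, 0, 0, 1.5, 0, 0, 0],
  [20, 0, 0, 3, 0, 0, 0],
  [20, 0, 0, 4.5, 0, 0, 0],
  [20, 0, 0, 6, 0, 0, 0],
  [20, 0, 0, 6, 0, 0, 0],
])

```text
time_s: 9.68
eef_pos: [608.3, 179.1, 153.2]
tool_rot: [2.22, 2.22, 0.005]
contact_force: [-1.3, 0.4, 6.8]
width: 0.229
finger_force: 99.2
```

step_arm([
  [20, 0, 0, 1, 0, 0, 0],
  [20, 0, 0, 2, 0, 0, 0],
  [20, 0, 0, 3, 0, 0, 0],
  [20, 0, 0, 4, 0, 0, 0],
  [20, 0, 0, 4, 0, 0, 0],
])

```text
time_s: 10.3
eef_pos: [608.2, 179.1, 148.8]
tool_rot: [2.22, 2.22, 0.004]
contact_force: [-0.5, -0.1, 3.0]
width: 0.231
finger_force: 98.7
```

step_arm([
  [20, 0, 0, 1, 0, 0, 0],
  [20, 0, 0, 2, 0, 0, 0],
  [20, 0, 0, 3, 0, 0, 0],
  [20, 0, 0, 4, 0, 0, 0],
  [20, 0, 0, 4, 0, 0, 0],
])

```text
time_s: 10.92
eef_pos: [606.1, 178.9, 142.1]
tool_rot: [-2.22, -2.22, 0.003]
contact_force: [0.5, 0.1, -0.8]
width: 0.229
finger_force: 98.3
```

step_arm([
  [20, 0, 0, 1, 0, 0, 0],
  [20, 0, 0, 2, 0, 0, 0],
  [20, 0, 0, 3, 0, 0, 0],
  [20, 0, 0, 4, 0, 0, 0],
  [20, 0, 0, 4, 0, 0, 0],
])

```text
time_s: 11.55
eef_pos: [606.7, 179.0, 139.0]
tool_rot: [-2.221, -2.221, 0.001]
contact_force: [0.1, 0.4, -1.4]
width: 0.231
finger_force: 98.3
```

step_arm([
  [20, 0, 0, 1, 0, 0, 0],
  [20, 0, 0, 2, 0, 0, 0],
  [20, 0, 0, 3, 0, 0, 0],
  [20, 0, 0, 3, 0, 0, 0],
])

```text
time_s: 12.05
eef_pos: [607.1, 179.0, 137.1]
tool_rot: [2.221, 2.221, 0.001]
contact_force: [-1.3, -0.1, 5.4]
width: 0.229
finger_force: 98.9
```

step_arm([
  [20, 0, 0, 0.5, 0, 0, 0],
  [20, 0, 0, 1, 0, 0, 0],
  [20, 0, 0, 1, 0, 0, 0],
])

```text
time_s: 12.42
eef_pos: [607.3, 179.1, 137.1]
tool_rot: [2.221, 2.221, 0.002]
contact_force: [-2.8, 0.7, 9.6]
width: 0.231
finger_force: 99.5
```

step_arm([
  [20, 0, 0, 1, 0, 0, 0],
  [20, 0, 0, 2, 0, 0, 0],
  [20, 0, 0, 2, 0, 0, 0],
  [20, 0, 0, 2, 0, 0, 0],
])

```text
time_s: 12.92
eef_pos: [607.5, 179.2, 137.0]
tool_rot: [2.22, 2.221, 0.003]
contact_force: [-4.2, -1.1, 17.3]
width: 0.231
finger_force: 100.6
```

```bash
python3 - <<'E'
from h import *
ps=[];fs=[]
for i in range(8):
    s=ctrl.observe(); ps.append(s["eef_pos"]); fs.append(s["contact_force"]); p=ctrl.camera("wrist")
print(np.mean(ps,0),np.mean(fs,0),np.std(fs,0)); W=cloud(p); x,y,z=W[...,0],W[...,1],W[...,2]
q=W[(abs(x-605)<14)&(abs(y-178)<16)&(z>115)&(z<140)]; print(len(q),fitc(q))
q=W[(abs(x-605)<26)&(abs(y-178)<26)&(z>95)&(z<111)]; print(np.median(q[:,2]),len(q))
E
```

```text
[607.51769676 179.16660201 137.03145944] [-4.70333416 -1.17162963 17.86422233] [0.8340429  0.44359571 0.52385197]
585 (array([605.94393165, 178.67651246]), np.float64(11.81336154912897))
107.22441136121846 1774
```

Fully home: the ledge is at z 107.2 and it takes 18 N of push. Now I pull up in small steps.

step_arm([
  [20, 0, 0, -1.5, 0, 0, 0],
  [20, 0, 0, -3, 0, 0, 0],
  [20, 0, 0, -4.5, 0, 0, 0],
  [20, 0, 0, -5.5, 0, 0, 0],
  [20, 0, 0, -5.5, 0, 0, 0],
])

```text
time_s: 13.95
eef_pos: [606.8, 178.9, 138.2]
tool_rot: [-2.221, -2.221, 0.001]
contact_force: [0.7, -0.9, -1.2]
width: 0.232
finger_force: 98.3
```

step_arm([
  [20, 0, 0, -0.7, 0, 0, 0],
  [20, 0, 0, -1.4, 0, 0, 0],
  [20, 0, 0, -1.4, 0, 0, 0],
])

```text
time_s: 14.32
eef_pos: [607.0, 179.0, 140.1]
tool_rot: [2.221, 2.221, 0.0]
contact_force: [1.3, -0.4, -0.4]
width: 0.234
finger_force: 98.3
```

step_arm([
  [20, 0, 0, -0.7, 0, 0, 0],
  [20, 0, 0, -1.4, 0, 0, 0],
  [20, 0, 0, -1.4, 0, 0, 0],
])

```text
time_s: 14.7
eef_pos: [607.0, 179.0, 141.6]
tool_rot: [2.221, 2.221, 0.0]
contact_force: [-0.2, -0.2, -2.2]
width: 0.232
finger_force: 98.3
```

step_arm([
  [20, 0, 0, -0.7, 0, 0, 0],
  [20, 0, 0, -1.4, 0, 0, 0],
  [20, 0, 0, -1.4, 0, 0, 0],
])

```text
time_s: 15.08
eef_pos: [606.9, 179.0, 142.7]
tool_rot: [-2.221, -2.221, 0.0]
contact_force: [-0.3, 0.1, -3.5]
width: 0.229
finger_force: 98.2
```

step_arm([
  [20, 0, 0, -0.7, 0, 0, 0],
  [20, 0, 0, -1.4, 0, 0, 0],
  [20, 0, 0, -1.4, 0, 0, 0],
])

```text
time_s: 15.45
eef_pos: [606.7, 178.9, 143.5]
tool_rot: [-2.221, -2.221, 0.001]
contact_force: [0.9, -0.3, -9.9]
width: 0.229
finger_force: 98.3
```

step_arm([
  [20, 0, 0, -0.2, 0, 0, 0],
  [20, 0, 0, -0.2, 0, 0, 0],
])

```text
time_s: 15.7
eef_pos: [606.6, 178.9, 143.7]
tool_rot: [-2.221, -2.221, 0.001]
contact_force: [2.2, 1.0, -10.5]
width: 0.233
finger_force: 98.3
```

```bash
python3 - <<'E'
from h import *
f=[]
for i in range(16): f.append(ctrl.observe()["contact_force"]); ctrl.camera("top")
print(np.round(np.array(f)[:,2],1),np.mean(f,0)); st()
E
```

```text
[-10.5 -12.  -13.1 -12.2 -13.  -13.1 -13.4 -13.5 -13.9 -14.6 -15.1 -14.
 -13.5 -14.9 -15.3 -15.5] [  2.20685611   0.40076502 -13.597256  ]
t 16.5 p [606.6 178.9 144.2] F [  2.4    0.02 -15.54] w 0.229 ff 98.4
```

The force creeps up as the arm settles, so I ease off and hold again near 10 N.

step_arm([
  [20, 0, 0, 0.7, 0, 0, 0],
  [20, 0, 0, 1, 0, 0, 0],
  [20, 0, 0, 1, 0, 0, 0],
])

```text
time_s: 16.88
eef_pos: [606.7, 179.0, 143.8]
tool_rot: [-2.221, -2.221, 0.0]
contact_force: [1.4, 0.6, -12.0]
width: 0.231
finger_force: 98.8
```

```bash
python3 - <<'E'
from h import *
f=[]
for i in range(10): f.append(ctrl.observe()["contact_force"]); ctrl.camera("top")
print(np.round(np.array(f)[:,2],1),np.mean(f,0)); st()
E
```

```text
[-12.  -11.3 -10.9 -12.4 -11.6 -11.5 -11.  -10.5 -10.2  -9.6] [  0.18358697   0.2198165  -11.10519286]
t 17.38 p [606.8 179.  143.6] F [  0.5    0.39 -10.14] w 0.227 ff 98.9
```

step_arm([
  [20, 0, 0, -0.2, 0, 0, 0],
  [20, 0, 0, -0.3, 0, 0, 0],
  [20, 0, 0, -0.3, 0, 0, 0],
  [20, 0, 0, -0.3, 0, 0, 0],
])

```text
time_s: 17.88
eef_pos: [606.8, 179.0, 143.8]
tool_rot: [-2.221, -2.221, 0.0]
contact_force: [-0.2, 0.1, -10.4]
width: 0.232
finger_force: 98.8
```

```bash
python3 - <<'E'
from h import *
f=[]
for i in range(10): f.append(ctrl.observe()["contact_force"]); ctrl.camera("top")
print(np.round(np.array(f)[:,2],1),np.mean(f,0)); st()
E
```

```text
[-10.4 -11.1 -10.8 -11.6 -10.7 -11.8 -12.1 -11.6 -11.5 -11.2] [ -0.2234944    0.51807285 -11.2703262 ]
t 18.38 p [606.8 178.9 143.7] F [  0.22  -0.65 -11.61] w 0.232 ff 98.8
```

The pull held at about 10 N for over 1.5 s. Now I lower the plug back home.

step_arm([
  [20, 0, 0, 1, 0, 0, 0],
  [20, 0, 0, 2, 0, 0, 0],
  [20, 0, 0, 3, 0, 0, 0],
  [20, 0, 0, 4, 0, 0, 0],
  [20, 0, 0, 5, 0, 0, 0],
  [20, 0, 0, 6, 0, 0, 0],
  [20, 0, 0, 7, 0, 0, 0],
  [20, 0, 0, 7.8, 0, 0, 0],
  [20, 0, 0, 7.8, 0, 0, 0],
  [20, 0, 0, 7.8, 0, 0, 0],
  [20, 0, 0, 7.8, 0, 0, 0],
])

```text
time_s: 19.75
eef_pos: [607.5, 179.1, 137.1]
tool_rot: [2.221, 2.221, 0.002]
contact_force: [-1.1, -0.6, 6.0]
width: 0.229
finger_force: 100.8
```

step_arm([
  [60, 0, 0, 0, 0, 0, 0],
  [60, 0, 0, 0, 0, 0, 0],
  [60, 0, 0, 0, 0, 0, 0],
  [60, 0, 0, 0, 0, 0, 0],
  [60, 0, 0, 0, 0, 0, 0],
  [60, 0, 0, -10, 0, 0, 0],
  [60, 0, 0, -30, 0, 0, 0],
  [60, 0, 0, -60, 0, 0, 0],
  [60, -20, 0, -110, 0, 0, 0],
  [60, -60, 0, -120, 0, 0, 0],
  [60, -60, 0, -120, 0, 0, 0],
  [60, -60, 0, -120, 0, 0, 0],
])

```text
time_s: 21.25
eef_pos: [606.6, 119.3, 256.1]
tool_rot: [-2.221, -2.22, -0.0]
contact_force: [0.5, 0.2, -0.5]
width: 0.602
finger_force: 0.0
```

```bash
python3 - <<'E'
from h import *
st(); ctrl.camera("top"); p=ctrl.camera("wrist"); cv2.imwrite("pics/w5.png",p["color"][:,:,::-1])
W=cloud(p); x,y,z=W[...,0],W[...,1],W[...,2]; m=(abs(x-605)<26)&(abs(y-178)<26)
for lo,hi in((95,112),(115,165),(170,182)):
    q=W[m&(z>lo)&(z<hi)]
    if len(q)>9: print(lo,len(q),fitc(q),np.median(q[:,2]))
E
```

```text
t 21.25 p [606.6 119.3 256.1] F [ 0.53  0.2  -0.51] w 0.602 ff 0.0
95 956 (array([606.15868815, 177.94597919]), np.float64(18.415556326143165)) 107.20981378766669
115 396 (array([605.86397072, 178.40098672]), np.float64(22.58247181861775)) 117.93317124204833
170 977 (array([606.11940714, 178.79863734]), np.float64(8.353273644433807)) 174.99564917620646
```

View pics/w5.png

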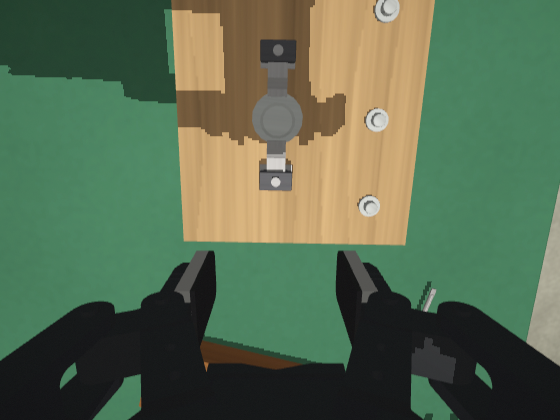

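The plug stands upright at (277,118) with both catches over its ledge. Its ledge is at z 107.2 and its top at 175, and the gripper is clear of it.

```bash
python3 -c "
from station import ctrl
print(ctrl.close_job())"
```

```text
the job is handed in; nothing more can be done
None
```

The plug is pressed fully home, was held by the catches at about 10 N for over 1.5 s (an earlier hold crept up to about 15 N on the wrist reading, under the 20 N limit), then let back down and released; the job is handed in, with no verdict returned.

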